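# Lock the loaded gel-casting frame

## Task

Two gel-casting frames lie on the bench. On the one that holds the clear tray with its comb, turn the black cam knob clockwise until you feel it drop into its hidden notch (the turning torque climbs, then dips), stop there, and let go so that it stays locked. Do not turn the knob of the empty frame.

Things in the scene. Friction and masses are not known exactly. Their poses are not given: they have to be found in the camera images.
- cam_knob_grip (a point): Knob of the loaded frame: black upright bar, 46 mm long, 14 wide, 44 high, top 80 mm above the table, on a silver cam disc and a white housing (its top at 30 mm). Point on the knob's upright turning axis, 61 mm above the table, a good height to grip the bar across its width; keep fingertips above 38 mm. x points along the bar to the end with a white line, z up; it turns with the knob.
- cam_knob (a joint): Its angle, rad, growing clockwise from above; stops at 0 and 2.15; starts at 0.1 to 0.5. Turns freely (0.02 N m) to about 0.7, then torque climbs to some 0.12 N m, dies away at 1.02 and reverses: a spring draws it on into the notch at 1.35, where the white line points at the tray. Let go between 1.1 and 1.6 it settles there. Past 1.68 it has overrun and springs on to about 2.05.
- frame: The loaded frame, fixed: grey base 190 by 120 mm, origin under its middle, x towards the tray end, z up. Knob axis at x -55 mm. Clear tray 90 by 86 mm with a white comb across it, middle at x +38 mm; nothing but the knob is over 57 mm high.
- spare_knob (a joint): Knob of the second, identical but empty frame (bare black rubber floor, no tray, no comb), some 0.3 to 0.55 m to the left or right of the loaded one. Same angle sense; starts at 0.3 to 0.5 and must be left there.
Mind the look-alikes: they are no part of the job. What is shaped like the frame but turquoise or yellow is not meant.

How it is judged:
At the end, for the whole second after the job is handed in: The loaded frame's cam knob is let go and rests in its notch: its angle within 0.18 rad (10 degrees) of 1.35 and not moving (value of joint cam_knob between 1.17 and 1.53 rad and velocity of joint cam_knob between -0.1 and 0.1 rad/s); the robot touches nothing.
It fails at once if the empty frame's knob is turned some 10 degrees or more from its start (past 0.7, or back below 0.1) (value of joint spare_knob above 0.7 rad or value of joint spare_knob below 0.1 rad).
It also fails if it takes over 40 s, if anything falls off the work surface, if the arm or the gripper's body presses on something with over 40 N, if the wrist force passes 120 N, or if a joint passes its speed limit or range.

## Robot

A 7-joint arm with a two-finger parallel gripper is mounted at the origin on the work surface. World frame = base frame: x ahead of the robot, y to its left, z up, the work surface at z = 0. Lengths are in m, angles in rad, forces in N, time in s.
With the tool pointing down it reaches from about 0.425 to 0.825 m from the base axis. Payload 3.6 kg.
Tool frame: the origin (TCP) lies on the centre line of the jaws, within the pads' length; the fingertips stand 19 mm ahead of it and the grasp point (between the pads) is the TCP; z points along the fingers, x is the direction in which the jaws open and shut, and the axes are right-handed (so a half turn about z gives the same grasp; the last joint's range is limited). The gripper opens to 85 mm and grips with 20 to 120 N. Pads are 22 mm wide; open, the fingers measure 114 mm over their backs; the gripper's body (76 mm by 85 mm) begins 54 mm behind the grasp point. The pads swing forward as they close: fully open they stand 13 mm farther back than shut.
Start: joints at [1.266, 0.615, -0.013, 1.423, 0.008, 1.103, -0.04], TCP at [0.179, -0.625, 0.25] pointing down, gripper open.
Joint ranges: [-3.12, 3.12], [-0.3, 2.06], [-1.34, 1.32], [0.26, 2.42], [-1.36, 4.5], [0.01, 1.98], [-2.84, 2.84]. Speed limits (rad/s): [2.79, 2.79, 3.14, 3.14, 3.14, 3.14, 3.14].

## Interface

Orientations are given as a unit quaternion [x, y, z, w].
In Python, from rig import env gives the robot as it stands. The module is installed in compiled form; this text tells all that it offers.
- The arm moves only by the shell command python3 -m jog 'ROWS' [FORCE]. ROWS is JSON, a list of rows, each a list of 3 entries, a list of its own where there are three numbers: the closure, from -1 (fully open) to 1 (shut), so that 0 is half open, then the shift along the tool's x, y, z scaled (see below), then the turn about the tool's z scaled (see below). In form: [[fingers, [dx, dy, dz], roll], ...]. A call has 1 to 12 rows; each row shifts and turns the commanded pose from where the row before left it, along the tool's axes as they then stand; what a row does not reach is not made up. The controller multiplies each number of a shift by 2.5 cm and each number of a turn by 0.08 rad. A row lasts 1/8 s, in which the tool goes at most 62.5 mm and 10.7 degrees, less where a joint would pass 70% of its speed; a pose out of reach is approached as far as the arm can. A call with a number of a shift or a turn outside -1 to 1 is refused whole. A call with a gripper value outside its range is refused whole. The fingers move at their own pace and stop on an object; FORCE is the grip in N (left out, the last holds). Time passes only in rows, so rows that do not move let the fingers close. It gives the time, the measured TCP pose, the force and the opening at its end, in the units of the state.
- env.observe(): the state, without advancing time (a new reading comes with each control period).
- env.snapshot(name): name is "scene" or "side" or "wrist"; returns a dict with "color" (480x640x3 uint8, blue, green, red), "range_z" (480x640 float32, m along the optical axis (not along the pixel's ray), 0 where there is no reading), "fov_y" (degrees; the focal length in pixels is half the picture's height over the tangent of half this angle, whatever the lens; pixels are square), "cx", "cy" (the principal point, pixels), "cam_to_world" (4x4, takes a point from camera to world coordinates). Camera axes: x right, y down, z forward; pixel columns grow to the right and rows downward; lengths in m; the calibration is good to about 2 mm. A picture is of the moment at which its call begins.
- env.finish_job(): hands the job in, once; it reports no verdict.
The state is a dict: "time_s": time; "q": joint angles; "qvel": joint speeds; "joint_efforts": joint torques, N m; "position": TCP position; "tcp_rot": TCP orientation; "ft_force": force on the tool from outside, world axes, zero at the start; "torque": the same for the moment, N m; "width": finger opening in m.
Only numpy, scipy, OpenCV 4.12 (cv2) and the standard library are available. Lean on these libraries where they do the work, as an engineer would, in place of code of your own. Each camera call takes 0.05 s, during which the arm holds its last target.

## Working session

There is one attempt and no reset: what is moved stays moved. The work goes in short steps, Python scripts to look and compute and a shell command to move; the robot and the scene stay as the last step left them, time stands still between calls to the robot, and variables do not carry over. Pictures are saved under pics/ and viewed, and the job is handed in when it is done.

```bash
mkdir -p pics; python3 - <<'E'
from rig import env
import cv2,numpy as np
o=env.observe()
for k in o: print(k,np.round(o[k],3))
for n in ("scene","side","wrist"):
    s=env.snapshot(n); cv2.imwrite(f"pics/{n}0.png",s["color"]); np.savez(f"{n}0.npz",**s)
    print(n,s["fov_y"],s["cx"],s["cy"],np.round(s["cam_to_world"],3).tolist())
E
```

```text
time_s 0.0
q [ 1.266  0.616 -0.013  1.425  0.008  1.103 -0.04 ]
qvel [-0.     0.    -0.001 -0.001 -0.     0.002 -0.   ]
joint_efforts [-0.0000e+00 -4.6922e+01  2.6000e-01 -1.7104e+01  1.0000e-02  1.0000e-02
 -0.0000e+00]
position [ 0.179 -0.624  0.249]
tcp_rot [ 0.799 -0.602 -0.001 -0.001]
ft_force [-0.122  0.675 -0.522]
torque [-0.033  0.01  -0.004]
width 0.086
scene 43.89542509032351 309.5490118511488 240.14616596865542 [[-0.664, 0.498, -0.558, 1.028], [0.747, 0.45, -0.489, 0.451], [0.007, -0.742, -0.671, 0.716], [0.0, 0.0, 0.0, 1.0]]
side 56.8289812635495 316.8893914154725 238.16515371181464 [[-0.744, -0.509, 0.433, 0.213], [-0.669, 0.576, -0.471, 0.312], [-0.01, -0.64, -0.769, 0.57], [0.0, 0.0, 0.0, 1.0]]
wrist 61.821925814611134 320.6865618303049 242.4731136297006 [[0.276, -0.922, -0.273, 0.247], [-0.961, -0.265, -0.076, -0.605], [-0.002, 0.283, -0.959, 0.372], [0.0, 0.0, 0.0, 1.0]]
```

View pics/scene0.png

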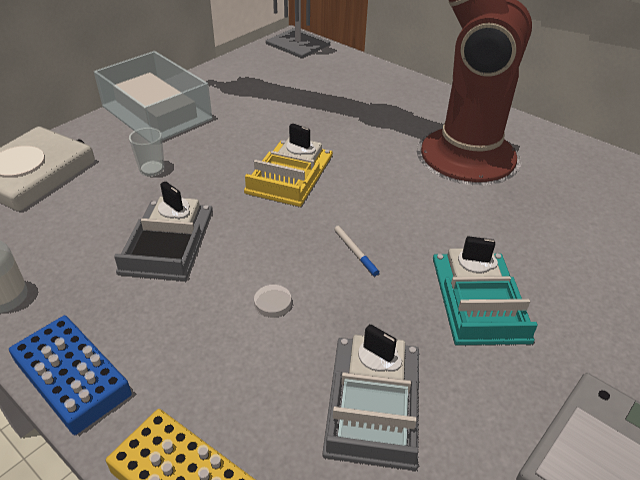

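View pics/side0.png

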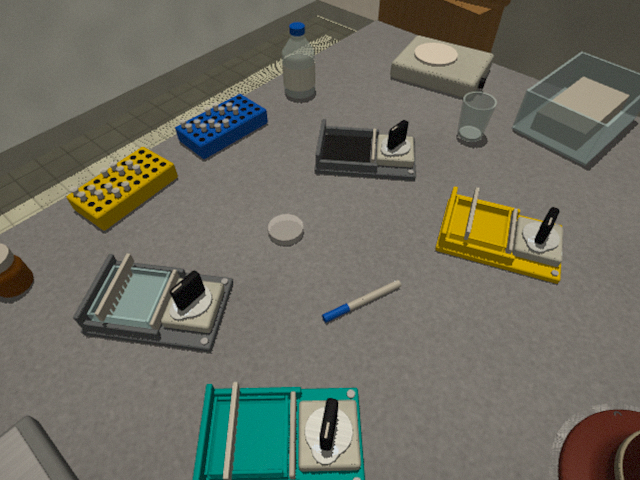

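View pics/wrist0.png

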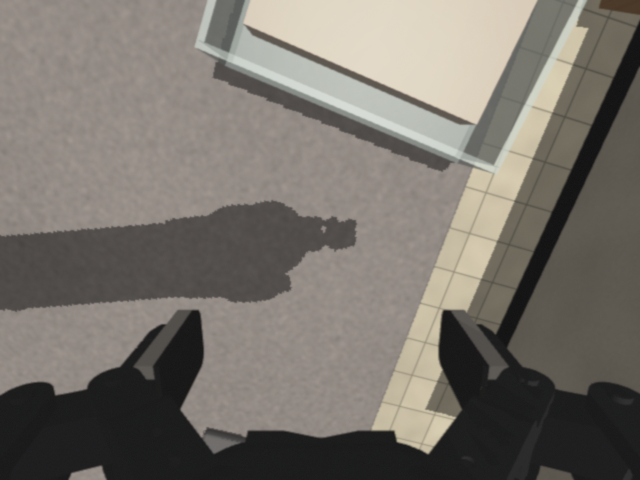

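In the scene view, four knobs could be mistaken for the target:
- (380,342): grey frame with clear tray and comb. This is the target.
- (171,195): grey frame with a bare black floor. This is the spare.
- (479,250): turquoise frame.
- (299,135): yellow frame.

In the side view the same four are at (187,292), (398,135), (329,423) and (547,228). I'll crop in close on the choice and measure it.

```bash
cat > h.py <<'E'
import numpy as np,cv2
def cloud(s):
    f=240/np.tan(np.radians(float(s["fov_y"]))/2); z=s["range_z"]
    v,u=np.mgrid[0:480,0:640]
    P=np.stack([(u-s["cx"])/f*z,(v-s["cy"])/f*z,z],-1)
    M=s["cam_to_world"]; W=P@M[:3,:3].T+M[:3,3]; W[z==0]=np.nan
    return W
E
python3 - <<'E'
from h import *
ims=[]
for n,(x0,x1,y0,y1) in dict(scene=(310,440,315,475),side=(70,250,240,360)).items():
    s=np.load(n+"0.npz"); W=cloud(s); c=s["color"]
    ims.append(cv2.resize(c[y0:y1,x0:x1],(390,480)))
    R=np.zeros((480,640),bool); R[y0:y1,x0:x1]=1
    dark=(c.max(-1)<60)
    m=R&(W[...,2]>.045)&(W[...,2]<.09)
    cen=np.median(W[R&(W[...,2]>.07)],0); print(n,"high",cen,(R&(W[...,2]>.07)).sum())
    m&=np.hypot(W[...,0]-cen[0],W[...,1]-cen[1])<.035
    p=W[m]; print("bar pts",len(p),"zmax",np.percentile(p[:,2],[50,98]))
    t=W[R&(W[...,2]>.075)&(W[...,2]<.09)]
    (c0,wh,a)=cv2.minAreaRect((t[:,:2]*1000).astype(np.float32)); print("top rect",c0,wh,a,len(t))
    (c0,wh,a)=cv2.minAreaRect((p[:,:2]*1000).astype(np.float32)); print("bar rect",c0,wh,a)
    # frame footprint
    q=W[R&(W[...,2]>.006)&(W[...,2]<.1)]
    (c0,wh,a)=cv2.minAreaRect((q[:,:2]*1000).astype(np.float32)); print("frame rect",c0,wh,a)
cv2.imwrite("pics/crop.png",np.hstack(ims))
E
```

```text
scene high [0.57888356 0.18664889 0.07854876] 367
bar pts 737 zmax [0.0699331  0.08127049]
top rect (575.5692749023438, 184.84201049804688) (15.79505729675293, 45.86213684082031) 2.5633444786071777 294
bar rect (575.9467163085938, 185.05868530273438) (16.462932586669922, 46.24014663696289) 2.9034066200256348
frame rect (622.032470703125, 215.7173309326172) (192.06716918945312, 120.15101623535156) 33.496612548828125
side high [0.56991797 0.18685531 0.07757259] 372
bar pts 739 zmax [0.07028564 0.0799634 ]
top rect (572.4705200195312, 185.92416381835938) (14.130241394042969, 45.75332260131836) 3.264341115951538 297
bar rect (572.3792114257812, 185.9757080078125) (14.561498641967773, 45.82567596435547) 3.908282518386841
frame rect (618.2218017578125, 215.97640991210938) (189.53477478027344, 120.45525360107422) 33.505863189697266
```

View pics/crop.png

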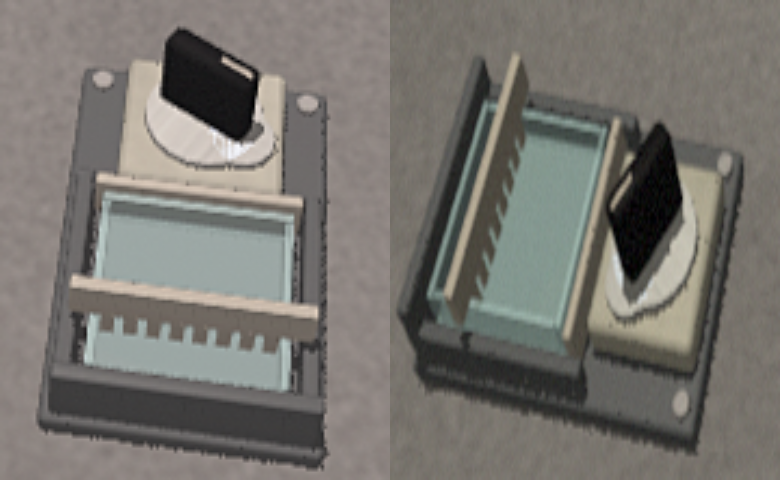

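The crop confirms the choice: grey frame, clear tray, white comb, knob at (380,342). The measurements check out:
- **Top height:** 80 mm.
- **Bar:** 46 x 14–16 mm.
- **Frame:** 190 x 120 mm, centre (0.620, 0.216), x axis at 33.5°.
- **Knob axis:** (0.574, 0.1855) from the bar. Frame centre minus 55 mm gives the same point.
- **Bar direction:** the white-line end points at about 93°, so the knob is at about 0.31 rad and needs about 1.04 rad more clockwise.

I'll swing over in an arc at height. Tool x is now radial and -y is counterclockwise.

```bash
python3 -m jog '[[0.1,[0,-1,0],-0.48],[0.1,[0,-1,0],-0.48],[0.1,[0,-1,0],-0.48],[0.1,[0,-1,0],-0.48],[0.1,[0,-1,0],-0.48],[0.1,[0,-1,0],-0.48],[0.1,[0,-1,0],-0.48],[0.1,[0,-1,0],-0.48],[0.1,[0,-1,0],-0.48],[0.1,[0,-1,0],-0.48],[0.1,[0,-1,0],-0.48],[0.1,[0,-1,0],-0.48]]' 30
```

```text
time_s: 1.65
position: [0.4425, -0.4838, 0.2503]
tcp_rot: [0.915, -0.403, -0.0, -0.0]
ft_force: [0.8, 0.3, -0.5]
width: 0.0383
```

```bash
python3 -m jog '[[0.1,[-0.1,-1,0],-0.48],[0.1,[-0.1,-1,0],-0.48],[0.1,[-0.1,-1,0],-0.48],[0.1,[-0.1,-1,0],-0.48],[0.1,[-0.1,-1,0],-0.48],[0.1,[-0.1,-1,0],-0.48],[0.1,[-0.1,-1,0],-0.48],[0.1,[-0.1,-1,0],-0.48],[0.1,[-0.1,-1,0],-0.48],[0.1,[-0.1,-1,0],-0.48],[0.1,[-0.1,-1,0],-0.48],[0.1,[-0.1,-1,0],-0.48]]'
python3 -m jog '[[0.1,[-0.1,-1,0],-0.48],[0.1,[-0.1,-1,0],-0.48],[0.1,[-0.1,-1,0],-0.48],[0.1,[-0.1,-1,0],-0.48],[0.1,[-0.1,-1,0],-0.48],[0.1,[-0.1,-1,0],-0.48],[0.1,[-0.1,-1,0],-0.48],[0.1,[-0.1,-1,0],-0.48],[0.1,[-0.1,-1,0],-0.48],[0.1,[0,0,0],0]]'
cat >> h.py <<'E'
from scipy.spatial.transform import Rotation as R
def togo(o,tgt,yaw):
    r=R.from_quat(o["tcp_rot"]).as_matrix(); d=np.array(tgt)-o["position"]
    a=np.degrees(np.arctan2(r[1,0],r[0,0])); 
    print("pos",np.round(o["position"],4),"yaw",a,"tilt",np.degrees(np.arccos(-r[2,2])),"shift units",np.round(r.T@d/.025,2),"roll units",np.radians((a-yaw+180)%360-180)/.08)
E
python3 - <<'E'
from rig import env
from h import *
togo(env.observe(),[.574,.1855,.2],3.2)
E
```

```text
time_s: 3.15
position: [0.5903, -0.224, 0.2503]
tcp_rot: [0.983, -0.183, 0.0, -0.0]
ft_force: [0.4, -0.1, -0.7]
width: 0.0385
time_s: 4.4
position: [0.6158, 0.0016, 0.2506]
tcp_rot: [1.0, -0.01, 0.0, -0.001]
ft_force: [0.5, -0.4, -0.3]
width: 0.0384
pos [0.6158 0.0016 0.2506] yaw -1.096646264721974 tilt 0.11705512959243004 shift units [-1.81 -7.32  2.04] roll units -0.9373828014114285
```

```bash
python3 -m jog '[[0.1,[0,-1,0.25],-0.94],[0.1,[-0.24,-1,0.25],0],[0.1,[-0.24,-1,0.25],0],[0.1,[-0.24,-1,0.25],0],[0.1,[-0.24,-1,0.25],0],[0.1,[-0.24,-1,0.25],0],[0.1,[-0.24,-0.9,0.25],0],[0.1,[0,0,0],0],[0.1,[0,0,0],0]]'
python3 - <<'E'
from rig import env
from h import *
for n in ("wrist","side"):
    s=env.snapshot(n); cv2.imwrite(f"pics/{n}1.png",s["color"]); np.savez(n+"1.npz",**s)
    W=cloud(s); c=s["color"]
    m=(np.hypot(W[...,0]-.574,W[...,1]-.1855)<.033)&(W[...,2]>.045)&(W[...,2]<.09)
    if m.sum()>20:
        print(n,m.sum(),cv2.minAreaRect((W[m][:,:2]*1000).astype(np.float32)),np.percentile(W[m][:,2],98))
togo(env.observe(),[.574,.1855,.062],3.2)
E
```

```text
time_s: 5.52
position: [0.5739, 0.1671, 0.2065]
tcp_rot: [1.0, 0.025, 0.0, 0.001]
ft_force: [-0.3, -0.1, -0.7]
width: 0.0385
wrist 1570 ((572.8701171875, 185.38369750976562), (13.991890907287598, 45.1715202331543), 3.4266953468322754) 0.07995579992408582
side 739 ((572.33544921875, 186.01022338867188), (14.917940139770508, 45.56916427612305), 5.398248672485352) 0.07989366926733167
pos [0.5742 0.1666 0.2067] yaw 2.7557015448816085 tilt 0.07273629601124403 shift units [ 0.03 -0.76  5.79] roll units -0.09693088629175409
```

View pics/wrist1.png

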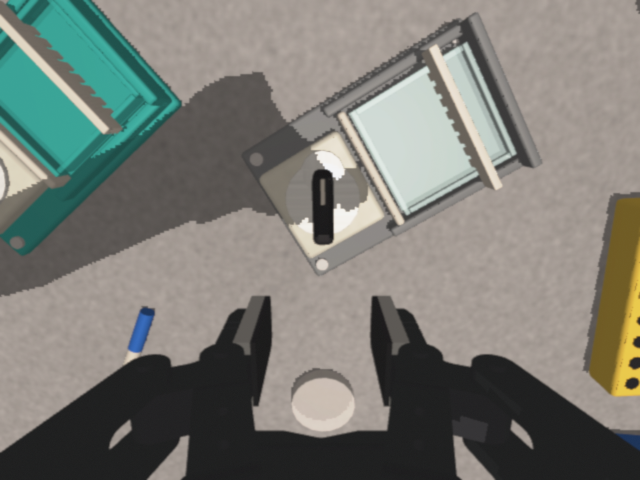

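View pics/side1.png

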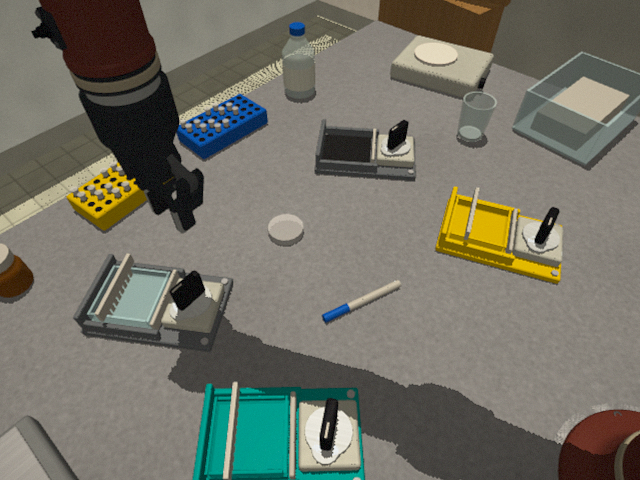

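The wrist view shows the loaded frame. Its knob is at (323,205), upright between the fingers and clear of the tray, and re-measures at (0.573, 0.1855). The TCP is 19 mm short in y, so I'll centre it and then descend.

```bash
python3 -m jog '[[0.1,[0,-0.77,0],-0.12],[0.1,[0,0,0],0],[0.1,[0,0,0.9],0],[0.1,[0,0,0.9],0],[0.1,[0,0,0.9],0],[0.1,[0,0,0.9],0],[0.1,[0,0,0],0],[0.1,[0,0,0],0]]'
python3 - <<'E'
from rig import env
from h import *
togo(env.observe(),[.5735,.1855,.063],3.3)
E
```

```text
time_s: 6.62
position: [0.5729, 0.188, 0.1175]
tcp_rot: [1.0, 0.03, 0.001, -0.0]
ft_force: [0.4, 1.0, 0.4]
width: 0.0385
pos [0.5729 0.188  0.1175] yaw 3.4533124114617575 tilt 0.09093523306252323 shift units [0.01 0.1  2.18] roll units 0.03344757955225207
```

```bash
python3 -m jog '[[0.1,[0,0.1,0.5],0],[0.1,[0,0,0.6],0],[0.1,[0,0,0.6],0],[0.1,[0,0,0.4],0],[0.1,[0,0,0],0],[0.1,[0,0,0],0]]'
python3 - <<'E'
from rig import env
from h import *
togo(env.observe(),[.5735,.1855,.063],3.3)
s=env.snapshot("scene"); cv2.imwrite("pics/scene2.png",cv2.resize(s["color"][260:480,270:490],(600,600)))
E
```

```text
time_s: 7.38
position: [0.5728, 0.1854, 0.0643]
tcp_rot: [1.0, 0.03, 0.0, -0.0]
ft_force: [0.4, 0.5, -0.3]
width: 0.0386
pos [0.5728 0.1854 0.0643] yaw 3.4469474547016334 tilt 0.04304817077149999 shift units [ 0.03 -0.    0.05] roll units 0.03205896139960871
```

View pics/scene2.png

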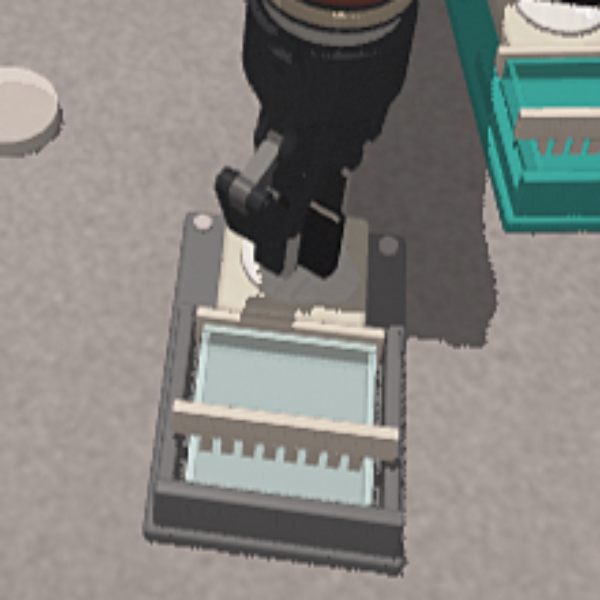

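The fingers straddle the bar at about (310,240) in the crop, with nothing touching. Closing now.

```bash
python3 -m jog '[[1,[0,0,0],0],[1,[0,0,0],0],[1,[0,0,0],0],[1,[0,0,0],0],[1,[0,0,0],0]]' 30
python3 - <<'E'
from rig import env
from h import *
o=env.observe();togo(o,[.5735,.1855,.063],-56.5);print(o["torque"],o["ft_force"])
E
```

```text
time_s: 8.05
position: [0.5741, 0.1853, 0.0649]
tcp_rot: [1.0, 0.03, 0.002, -0.0]
ft_force: [4.9, -0.0, 2.8]
width: 0.0135
pos [0.5741 0.1853 0.0649] yaw 3.4202384025088803 tilt 0.21406761482470335 shift units [-0.03 -0.01  0.07] roll units 13.072568108796592
[ 0.00105678 -0.87401757 -0.00127099] [ 4.89947057e+00 -3.25539345e-03  2.76525445e+00]
```

Gripped at 13.5 mm width. Now I'll turn in stages and read the torque about z after each one.

```bash
cat > t.py <<'E'
from rig import env
from h import *
o=env.observe();togo(o,[.5741,.1855,.0645],-56.5);print("tz",round(o["torque"][2],4),"F",np.round(o["ft_force"],1),"w",o["width"])
E
python3 -m jog '[[1,[0,0,0],0.5],[1,[0,0,0],0.5],[1,[0,0,0],0.5],[1,[0,0,0],0.5],[1,[0,0,0],0.5],[1,[0,0,0],0.5]]' >/dev/null; python3 t.py
python3 -m jog '[[1,[0,0,0],0.5],[1,[0,0,0],0.5],[1,[0,0,0],0.5],[1,[0,0,0],0.5]]'>/dev/null; python3 t.py
python3 -m jog '[[1,[0,0,0],0.5],[1,[0,0,0],0.5],[1,[0,0,0],0.5],[1,[0,0,0],0.5]]'>/dev/null; python3 t.py
```

```text
pos [0.5742 0.1853 0.0649] yaw -10.46506608868559 tilt 0.22119681779760167 shift units [-0.   -0.01  0.02] roll units 10.043264596130344
tz -0.008 F [ 5.3 -0.3  2.9] w 0.013762478705569275
pos [0.5742 0.1854 0.0649] yaw -19.633596569042297 tilt 0.22432193109959983 shift units [-0.   -0.    0.02] roll units 8.04300154048432
tz 0.004 F [4.6 0.  4. ] w 0.013641086095246216
pos [0.5741 0.1854 0.0649] yaw -28.764022723097394 tilt 0.22881210996141127 shift units [-0.   -0.    0.02] roll units 6.051051559253521
tz 0.1408 F [4.6 0.2 3. ] w 0.01303031554978044
```

```bash

python3 -m jog '[[1,[0,0,0],0.5],[1,[0,0,0],0.5]]'>/dev/null; python3 t.py
python3 -m jog '[[1,[0,0,0],0.5],[1,[0,0,0],0.5]]'>/dev/null; python3 t.py
python3 -m jog '[[1,[0,0,0],0.5],[1,[0,0,0],0.5]]'>/dev/null; python3 t.py
python3 -m jog '[[1,[0,0,0],0.5],[1,[0,0,0],0.5]]'>/dev/null; python3 t.py
```

```text
pos [0.5741 0.1854 0.0649] yaw -33.341286772982215 tilt 0.2310438991070186 shift units [-0.   -0.    0.01] roll units 5.052447454207766
tz 0.0551 F [ 4.9 -0.9  2.7] w 0.013760996790725205
pos [0.5742 0.1854 0.0649] yaw -37.961418878791854 tilt 0.23412020687158608 shift units [-0.   -0.    0.01] roll units 4.044490990164303
tz 0.2189 F [4.7 0.5 3.1] w 0.01369403939602592
pos [0.5741 0.1854 0.0649] yaw -42.56862535177136 tilt 0.23061417841146228 shift units [-0.   -0.    0.01] roll units 3.0393544617557104
tz 0.0299 F [ 5.8 -0.3  2.7] w 0.013447949058019678
pos [0.5741 0.1854 0.0649] yaw -47.1540970527683 tilt 0.22966695097777454 shift units [-0.01 -0.    0.01] roll units 2.0389597250129396
tz -0.0583 F [ 4.3 -0.3  2.4] w 0.013541173180125104
```

The torque climbed and has now dipped and reversed, though the readings are noisy. I'll finish the last 2 units to the notch angle and pause to check before releasing.

```bash

python3 -m jog '[[1,[0,0,0],0.5],[1,[0,0,0],0.5],[1,[0,0,0],0.5],[1,[0,0,0],0.5],[1,[0,0,0],0]]'>/dev/null; python3 t.py
python3 - <<'E'
from rig import env
import cv2
s=env.snapshot("wrist"); cv2.imwrite("pics/wrist3.png",s["color"])
s=env.snapshot("side"); cv2.imwrite("pics/side3.png",cv2.resize(s["color"][220:370,60:260],(800,600)))
E
```

```text
pos [0.5742 0.1854 0.0649] yaw -56.269528525940125 tilt 0.23696166596852575 shift units [-0.01 -0.    0.02] roll units 0.050281075678367565
tz -0.0204 F [ 5.3 -0.5  2.8] w 0.01329957452047199
```

View pics/side3.png

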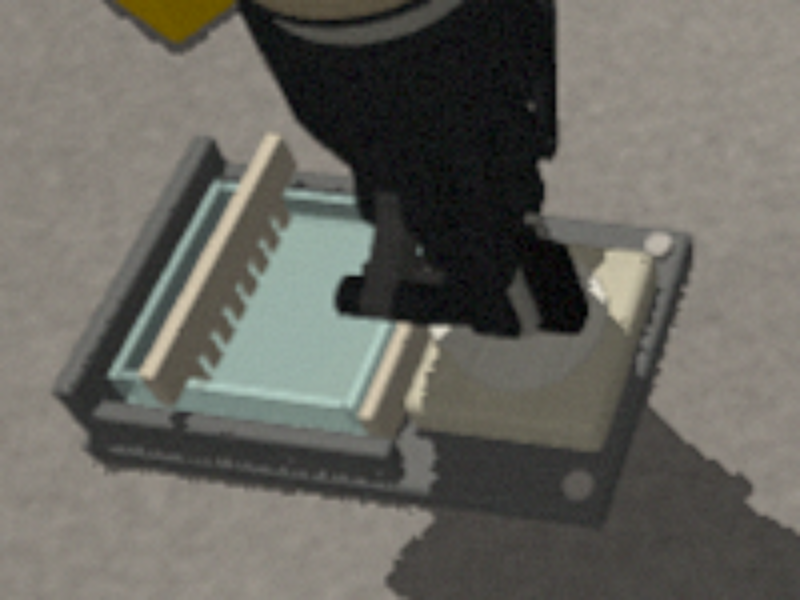

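View pics/wrist3.png

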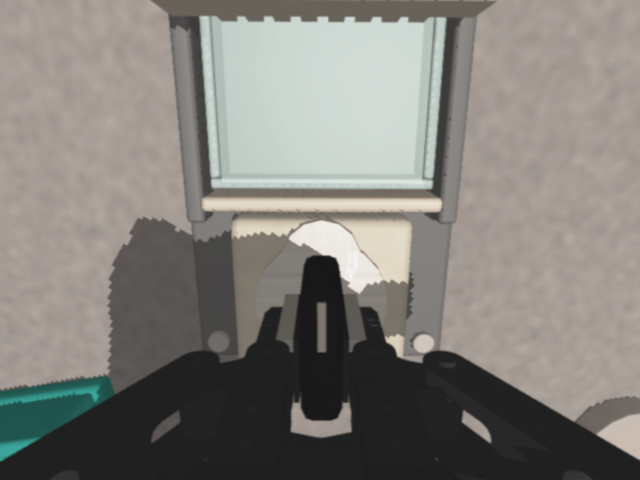

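In the wrist view the bar, at (321,330), points straight at the tray with its white line at (321,325). Its torque is near zero, so it is in the notch. I'll open partly, rise and check.

```bash

python3 -m jog '[[0.1,[0,0,0],0],[0.1,[0,0,0],0],[0.1,[0,0,0],0],[0.1,[0,0,0],0],[0.1,[0,0,-0.6],0],[0.1,[0,0,-0.8],0],[0.1,[0,0,-1],0],[0.1,[0,0,-1],0],[0.1,[0,0,-1],0],[0.1,[0,0,-1],0],[0.1,[0,0,0],0],[0.1,[0,0,0],0]]'
python3 - <<'E'
from rig import env
from h import *
ims=[]
for n in ("wrist","side","scene"):
    s=env.snapshot(n); W=cloud(s); ims.append(cv2.resize(s["color"],(400,300)))
    for c0 in ((.574,.1855),):
        m=(np.hypot(W[...,0]-c0[0],W[...,1]-c0[1])<.033)&(W[...,2]>.045)&(W[...,2]<.085)
        if m.sum()>20: print(n,m.sum(),cv2.minAreaRect((W[m][:,:2]*1000).astype(np.float32)))
    if n=="wrist": cv2.imwrite("pics/wrist4.png",s["color"])
cv2.imwrite("pics/two4.png",np.hstack(ims[1:]))
E
```

```text
time_s: 13.02
position: [0.572, 0.1849, 0.1989]
tcp_rot: [0.882, -0.471, -0.0, 0.0]
ft_force: [-1.5, -0.7, -0.8]
width: 0.0383
wrist 1603 ((573.360595703125, 185.0461883544922), (46.010704040527344, 13.970041275024414), 34.0323486328125)
side 699 ((572.1979370117188, 186.29684448242188), (45.887943267822266, 15.110321044921875), 33.823360443115234)
scene 435 ((576.0484619140625, 185.26626586914062), (47.14398193359375, 14.07402229309082), 33.640785217285156)
```

View pics/wrist4.png

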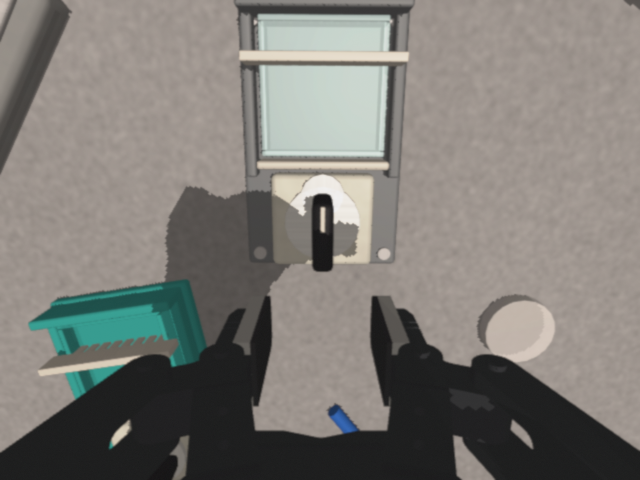

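View pics/two4.png

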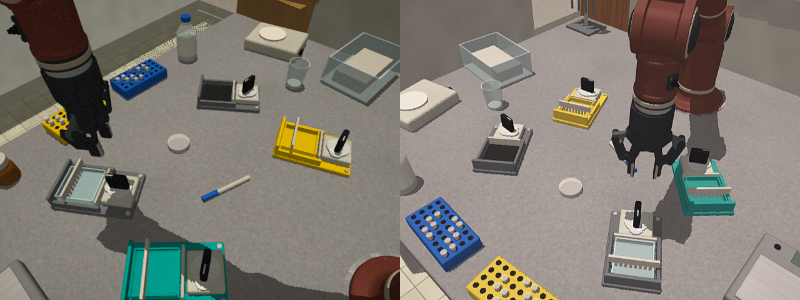

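The wrist view shows the knob at (323,232), released, with its white line at (323,215) towards the tray. The bar measures 33.6–34.0° against the frame's 33.5°, so the knob is at about 1.34 rad. The gripper is well clear and the spare knob looks unmoved. Handing in.

```bash
python3 -c "
from rig import env
print(env.finish_job())"
```

```text
the job is handed in; nothing more can be done
None
```

The loaded frame's cam knob is turned into its notch and let go, and the job is handed in at about 13 s of the 40 s allowed. I gripped the bar and turned it about 1.04 rad clockwise. The torque climbed, then dipped and reversed, and I released it with the torque near zero.

- **Knob angle:** after release all three cameras put the bar at 33.6–34.0° against the frame's 33.5°, so the knob is at about 1.34 rad with its white line towards the tray.
- **Clearance:** the gripper stopped about 0.2 m above the table, touching nothing.
- **Empty frame:** the arm never went near its knob. It looks unmoved in the pictures, but I did not measure its angle.
- **Torque readings:** they were noisy. One reading fell to 0.055 N m between 0.141 and 0.219 N m on the climb, and the peak was above the expected 0.12 N m. I relied on the measured angles together with the sign reversal.

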